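# Slide the pan onto the matching hob ring

## Task

Slide the shallow two-eared pan along the worktop onto the hob plate with the larger ring, so that the pan's base lies wholly inside that ring. Keep the pan flat on the worktop all the way, do not lift or tip it, and leave the other things on the worktop where they are.

Things in the scene. Friction and masses are not known exactly. Their poses are not given: they have to be found in the camera images.
- pan: loose shallow round metal pan, open on top, about 0.75 kg. Base 150 mm across, rim 170 mm across (outside), 50 mm tall, wall 4 mm, floor 6 mm thick; inside it is about 143 mm across at the floor and 162 mm at the rim. Two small bar ears at its own +y and -y sides, 42 mm up, reach 110 mm from the centre. Origin: centre of the underside, z up
- hob_large: fixed square black glass hob plate, 268 mm wide with its trim, set flush in the worktop (under 2 mm proud in looks, nothing to bump on), with a thin light ring 200 mm across and a small cross at its middle. Origin: centre of the ring at worktop height; three dots on the plate lie at its -x edge
- hob_small: the other flush black glass hob plate, same plate size, but its ring is only 130 mm across. Origin: centre of the ring at worktop height
- mug: loose bystander: white mug with a handle, 80 mm across, 90 mm tall. Origin: centre of its underside
- soap: loose bystander: white bottle, 64 mm across, 170 mm tall. Origin: centre of its underside
- jar: loose bystander: glass jar with a steel cap, 68 mm across, 100 mm tall. Origin: centre of its underside
- salt: loose bystander: small steel salt pot, 44 mm across, 62 mm tall. Origin: centre of its underside
- spatula: loose bystander: spatula 260 mm long lying flat (its x axis runs along it, handle towards -x). Origin: centre of its underside
- bowl: loose bystander: blue bowl, 110 mm across, 50 mm tall. Origin: centre of its underside
Things that resemble listed ones, but are neither listed nor needed, are in the scene too. Leave any yellow look-alike of the pan alone.

How it is judged:
By the outcome, as a careful person would: the job done as asked, in the order asked, and still so for the second after the job is handed in, with the robot touching nothing.
It also fails if it takes over 40 s, if anything falls off the work surface, if the arm or the gripper's body presses on something with over 40 N, if the wrist force passes 120 N, or if a joint passes its speed limit or range.

## Robot

A 6-joint arm with a two-finger parallel gripper is mounted at the origin on the work surface. World frame = base frame: x ahead of the robot, y to its left, z up, the work surface at z = 0. Lengths are in m, angles in rad, forces in N, time in s.
With the tool pointing down it reaches from about 0.35 to 0.775 m from the base axis. Payload 7.3 kg.
Tool frame: the origin (TCP) lies at the very end of the fingers, on their centre line; the grasp point (between the pads) lies 19 mm behind it; z points along the fingers, x is the direction in which the jaws open and shut, and the axes are right-handed (so a half turn about z gives the same grasp; the last joint's range is limited). The gripper opens to 92 mm and grips with 3 to 60 N. Pads are 19 mm wide; open, the fingers measure 130 mm over their backs; the gripper's body (75 mm by 190 mm) begins 47 mm behind the grasp point.
Start: joints at [1.188, 0.342, 1.524, -0, 1.275, -0.146], TCP at [0.123, 0.51, 0.203] pointing down, gripper open.
Joint ranges: [-2.53, 2.53], [-0.77, 2.02], [0.04, 2.7], [-1, 4.14], [0.28, 2.66], [-3.11, 3.11]. Speed limits (rad/s): [2.57, 2.57, 3.14, 3.14, 3.14, 3.14].

## Interface

Orientations are given as [roll, pitch, yaw] about the fixed x, y, z axes, in that order (R = Rz(yaw) Ry(pitch) Rx(roll)).
In Python, from cell import robot, read_camera, nets gives the robot as it stands. The module is installed in compiled form; this text tells all that it offers.
- The arm moves only by the tool carry_out, never from a script. Its arguments are lists of equal length, an entry for each row: "translation": the shift along the tool's x, y, z in m, a list of three; "turn": the turn, a rotation vector about the tool's x, y, z in rad, a list of three; "gripper": the gripper's target within -1 to 1 (shut at 1, half-way at 0, fully open at -1). A call has 1 to 10 rows; each row shifts and turns the commanded pose from where the row before left it, along the tool's axes as they then stand; what a row does not reach is not made up. A row lasts 1/10 s, in which the tool goes at most 50 mm and 8.59 degrees, less where a joint would pass 70% of its speed; a pose out of reach is approached as far as the arm can. A call with a gripper value outside its range is refused whole. The fingers move at their own pace and stop on an object; "squeeze" is the grip in N (left out, the last holds). Time passes only in rows, so rows that do not move let the fingers close. It gives the time, the measured TCP pose, the force and the opening at its end, in the units of the state.
- robot.observe(): the state, without advancing time (a new reading comes with each control period).
- read_camera(name): name is "scene" or "top"; returns a dict with "img" (400x640x3 uint8, red, green, blue), "fx", "fy", "cx", "cy" (pixels), "world_from_camera" (4x4, takes a point from camera to world coordinates). Camera axes: x right, y down, z forward; pixel columns grow to the right and rows downward; lengths in m; the calibration is good to about 2 mm. A picture is of the moment at which its call begins. There is no depth.
- robot.hand_in(): hands the job in, once; it reports no verdict.
Trained networks look in a picture, given as the dict that the camera call returned (one of the last four; its "shot" number tells which), for a name from the list of things; names that differ only in an ending like _2 or _b are one class to them, and where a whole thing is asked for, a point or a joint stands for the part that bears it (a point fixed in the world has none). Each returns a list of dicts, best first, with "score" (0 to 1); they miss things now and then, are a little off and sometimes report something else, mostly with a low value. They report only what shows in the picture. A call takes as long as a camera call. They do not tell look-alikes from the thing itself.
- nets.regions_of(picture, name): "region" (400x640 bool, what is visible of it) and "pixel" ([column, row] in pixels, amid what is visible of it).
- nets.tip_of(picture, name): "pixel" ([column, row] in pixels: a listed point, or the origin of a listed thing).
The state is a dict: "time": time; "qpos": joint angles; "qvel": joint speeds; "joint_efforts": joint torques, N m; "tool_pos": TCP position; "tool_rot": TCP orientation; "contact_force": force on the tool from outside, world axes, zero at the start; "torque": the same for the moment, N m; "opening": finger opening in m.
Only numpy, scipy, OpenCV 4.12 (cv2) and the standard library are available. Lean on these libraries where they do the work, as an engineer would, in place of code of your own. Each camera call takes 0.05 s, during which the arm holds its last target. There are 200 camera calls.

## Working session

There is one attempt and no reset: what is moved stays moved. The work goes in short steps, Python scripts to look and compute and a tool call to move; the robot and the scene stay as the last step left them, time stands still between calls to the robot, and variables do not carry over. Pictures are saved under pics/ and viewed, about 8 in all and at most 12, crops included, and the job is handed in when it is done.

Besides the shell and the picture viewer there is one more tool, called after "Emit:" in YAML: its name, and indented under it one key for each argument. carry_out: Moves the arm, as the interface text tells. Its arguments: {"type":"object","properties":{"translation":{"type":"array","items":{"type":"array","items":{"type":"number"}}},"turn":{"type":"array","items":{"type":"array","items":{"type":"number"}}},"gripper":{"type":"array","items":{"type":"number"}},"squeeze":{"type":"number"}},"required":["translation","turn","gripper"]}

```bash
mkdir -p pics
cat > h.py <<'E'
import numpy as np, cv2
from cell import robot, read_camera, nets
def px2w(c,p,z=0.0):
    T=np.array(c["world_from_camera"]); d=T[:3,:3]@np.array([(p[0]-c["cx"])/c["fx"],(p[1]-c["cy"])/c["fy"],1])
    o=T[:3,3]; return o+d*(z-o[2])/d[2]
def w2px(c,P):
    T=np.linalg.inv(np.array(c["world_from_camera"])); q=T[:3,:3]@np.array(P)+T[:3,3]
    return np.array([q[0]/q[2]*c["fx"]+c["cx"],q[1]/q[2]*c["fy"]+c["cy"]])
def save(n,img): cv2.imwrite("pics/"+n+".png",img[:,:,::-1])
E
python3 - <<'E'
from h import *
s=robot.observe(); print({k:np.round(v,3) for k,v in s.items()})
for cam in ("top","scene"):
    c=read_camera(cam); save(cam+"0",c["img"])
    print(cam,np.round(c["world_from_camera"],3)[:3,3])
    for n in ["pan","hob_large","hob_small","mug","soap","jar","salt","spatula","bowl"]:
        for r in nets.tip_of(c,n)[:3]:
            print(n,"tip",round(r["score"],2),np.round(r["pixel"]),np.round(px2w(c,r["pixel"]),3)[:2])
E
```

```text
{'time': np.float64(0.0), 'qpos': array([ 1.188,  0.343,  1.525, -0.   ,  1.275, -0.146]), 'qvel': array([ 0.002,  0.001, -0.   ,  0.001,  0.001, -0.001]), 'joint_efforts': array([ -0.   , -43.125, -24.422,   0.072,   0.056,  -0.   ]), 'tool_pos': array([0.123, 0.51 , 0.203]), 'tool_rot': array([-3.141e+00,  2.000e-03,  1.334e+00]), 'contact_force': array([ 0.444,  0.319, -0.848]), 'torque': array([ 0.032, -0.05 ,  0.003]), 'opening': np.float64(0.092)}
top [ 0.328 -0.124  1.423]
pan tip 0.71 [418. 323.] [ 0.164 -0.332]
pan tip 0.59 [290. 174.] [0.576 0.039]
hob_large tip 0.57 [202. 170.] [0.585 0.294]
hob_small tip 0.75 [396. 182.] [ 0.558 -0.268]
mug tip 0.75 [254. 102.] [0.789 0.151]
soap tip 0.88 [352. 114.] [ 0.758 -0.139]
jar tip 0.8 [304. 102.] [0.793 0.004]
jar tip 0.68 [254. 105.] [0.781 0.152]
salt tip 0.48 [367. 256.] [ 0.348 -0.188]
spatula tip 0.77 [225. 253.] [0.347 0.215]
bowl tip 0.87 [484. 176.] [ 0.581 -0.519]
scene [1.123 0.112 1.094]
pan tip 0.73 [369. 248.] [0.584 0.048]
pan tip 0.62 [279.  93.] [ 0.175 -0.343]
hob_large tip 0.58 [470. 280.] [0.589 0.292]
hob_small tip 0.87 [250. 208.] [ 0.569 -0.27 ]
mug tip 0.93 [391. 340.] [0.782 0.154]
mug tip 0.25 [313. 145.] [ 0.327 -0.185]
soap tip 0.97 [273. 289.] [ 0.754 -0.135]
jar tip 0.98 [321. 323.] [ 0.795 -0.004]
spatula tip 0.96 [453. 186.] [0.343 0.206]
bowl tip 0.9 [160. 186.] [ 0.58 -0.52]
```

Run:
```python
import cv2
a=cv2.imread("pics/top0.png"); cv2.imwrite("pics/topz.png",cv2.resize(a[70:370,150:520],(740,600),interpolation=cv2.INTER_CUBIC))
```

```text
(no output)
```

View pics/topz.png

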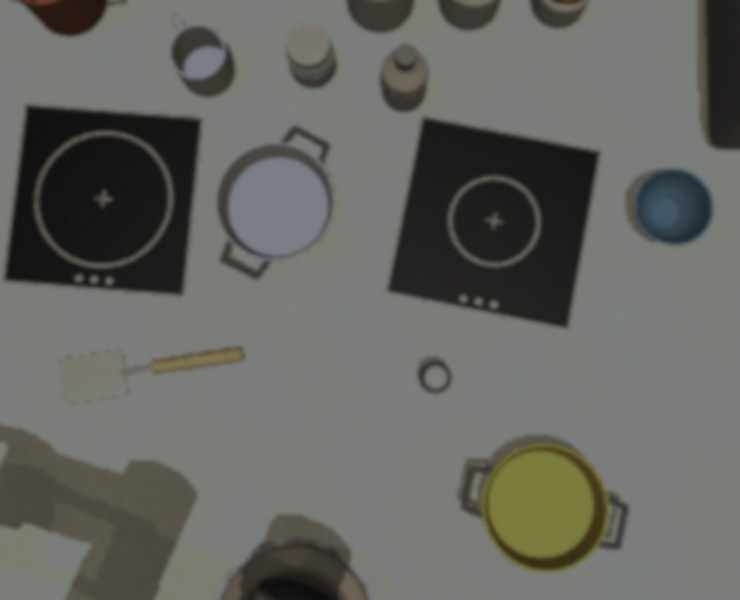

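View pics/scene0.png

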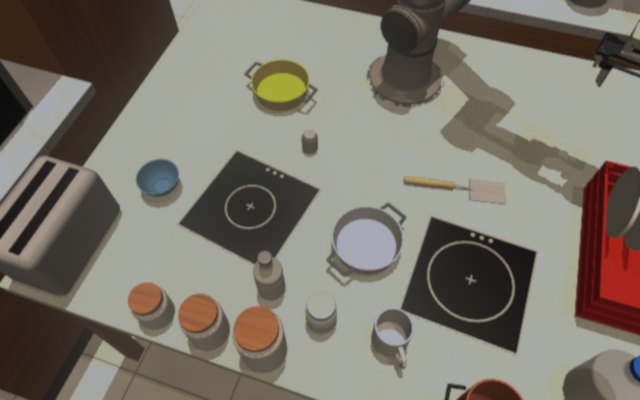

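The grey pan is at crop (275,203), top image about (287,171). It fits the description. The yellow pan at crop (545,508) is the look-alike and stays where it is. The hob with the larger ring is the left one, with its cross at crop (104,198), top image (202,169). The right hob, crop (494,221), has the small ring. The crop confirms both choices. Next I'll refine the positions by fitting.

```bash
cat >> h.py <<'E'
from scipy.optimize import minimize, least_squares
A=np.linspace(0,2*np.pi,72,endpoint=False)
def circ(x,y,r,z): return np.c_[x+r*np.cos(A),y+r*np.sin(A),0*A+z]
def sil(c,p):
    m=np.zeros((1600,2560),np.uint8); x,y,t=p
    hull=np.array([w2px(c,P) for P in np.r_[circ(x,y,.085,.05),circ(x,y,.075,0)]])
    cv2.fillConvexPoly(m,cv2.convexHull(np.round(hull*4).astype(np.int32)),1); return m
def fit_pan(c,guess):
    r=min(nets.regions_of(c,"pan"),key=lambda r:np.linalg.norm(px2w(c,r["pixel"],.03)[:2]-guess))
    k=cv2.getStructuringElement(cv2.MORPH_ELLIPSE,(19,19))
    m=cv2.morphologyEx(r["region"].astype(np.uint8),cv2.MORPH_OPEN,k)  # drop ears
    M=cv2.resize(m,(2560,1600),interpolation=cv2.INTER_NEAREST)
    f=lambda q:-(lambda s:(s&M).sum()/(s|M).sum())(sil(c,[q[0],q[1],0]))
    o=minimize(f,guess,method="Nelder-Mead",options=dict(initial_simplex=[guess,[guess[0]+.01,guess[1]],[guess[0],guess[1]+.01]],xatol=3e-4))
    return o.x,-o.fun
def fit_ring(c,guess):
    v,u=np.mgrid[0:400,0:640]; g=c["img"].mean(2)
    W=np.array([px2w(c,(a,b))[:2] for a,b in zip(u.ravel(),v.ravel())]); d=np.linalg.norm(W-guess,axis=1)
    k=(d>.08)&(d<.118)&(g.ravel()>75); P=W[k]
    o=least_squares(lambda q:np.linalg.norm(P-q[:2],axis=1)-q[2],[*guess,.1],loss="soft_l1",f_scale=.003)
    return o.x,k.sum()
E
python3 - <<'E'
from h import *
for cam in ("top","scene"):
    c=read_camera(cam)
    print(cam,fit_pan(c,np.array([.58,.044])),fit_ring(c,np.array([.587,.293])))
E
```

```text
top (array([0.57810068, 0.0381705 ]), np.float64(0.9753353619337419)) (array([0.5871131 , 0.29604882, 0.09793753]), np.int64(222))
scene (array([0.58003226, 0.03873527]), np.float64(0.9787311311817091)) (array([0.58629047, 0.29255387, 0.09801187]), np.int64(802))
```

Emit:
carry_out:
  translation:
    - [0, 0, 0]
    - [0, 0, 0]
    - [-0.0285, 0.0295, 0]
    - [-0.0285, 0.0295, 0]
    - [-0.0285, 0.0295, 0]
    - [-0.0285, 0.0295, 0]
    - [-0.0285, 0.0295, 0]
    - [-0.0285, 0.0295, 0]
    - [-0.0285, 0.0295, 0]
    - [-0.0285, 0.0295, 0]
  turn:
    - [0, 0, -0.103]
    - [0, 0, -0.103]
    - [0, 0, 0]
    - [0, 0, 0]
    - [0, 0, 0]
    - [0, 0, 0]
    - [0, 0, 0]
    - [0, 0, 0]
    - [0, 0, 0]
    - [0, 0, 0]
  gripper: [-0.5, -0.5, -0.5, -0.5, -0.5, -0.5, -0.5, -0.5, -0.5, -0.5]

```text
time: 2.2
tool_pos: [0.353, 0.2739, 0.2036]
tool_rot: [3.141, -0.0, 1.54]
contact_force: [0.6, 0.7, 0.2]
opening: 0.0688
```

Emit:
carry_out:
  translation:
    - [-0.0285, 0.0295, 0]
    - [-0.0285, 0.0295, 0]
    - [-0.0285, 0.0295, 0]
    - [-0.0285, 0.0295, 0]
    - [-0.0285, 0.0295, 0]
    - [-0.0285, 0.0295, 0]
    - [-0.0285, 0.0295, 0]
    - [-0.0285, 0.0295, 0]
    - [0, 0, 0]
    - [0, 0, 0]
  turn:
    - [0, 0, 0]
    - [0, 0, 0]
    - [0, 0, 0]
    - [0, 0, 0]
    - [0, 0, 0]
    - [0, 0, 0]
    - [0, 0, 0]
    - [0, 0, 0]
    - [0, 0, 0]
    - [0, 0, 0]
  gripper: [-0.5, -0.5, -0.5, -0.5, -0.5, -0.5, -0.5, -0.5, -0.5, -0.5]

```text
time: 3.2
tool_pos: [0.5808, 0.0395, 0.2027]
tool_rot: [-3.14, -0.0, 1.538]
contact_force: [-0.5, 1.8, 0.2]
opening: 0.0687
```

Emit:
carry_out:
  translation:
    - [0, 0, 0.04]
    - [0, 0, 0.04]
    - [0, 0, 0.04]
    - [0, 0, 0.03]
    - [0, 0, 0.015]
    - [0, 0, 0.01]
    - [0, 0, 0.01]
    - [0, 0, 0]
    - [0, 0, 0]
  turn:
    - [0, 0, 0]
    - [0, 0, 0]
    - [0, 0, 0]
    - [0, 0, 0]
    - [0, 0, 0]
    - [0, 0, 0]
    - [0, 0, 0]
    - [0, 0, 0]
    - [0, 0, 0]
  gripper: [-0.5, -0.5, -0.5, -0.5, -0.5, -0.5, -0.5, -0.5, -0.5]

```text
time: 4.1
tool_pos: [0.5813, 0.0403, 0.0191]
tool_rot: [3.14, -0.0, 1.54]
contact_force: [-0.0, -0.2, -0.0]
opening: 0.0691
```

Run:
```python
from h import *
c=read_camera("scene"); save("s1",cv2.resize(c["img"][130:350,220:560],(790,511),interpolation=cv2.INTER_CUBIC)); print(fit_pan(c,np.array([.58,.039])))
```

```text
(array([0.58258545, 0.0381748 ]), np.float64(0.4928709483222965))
```

View pics/s1.png

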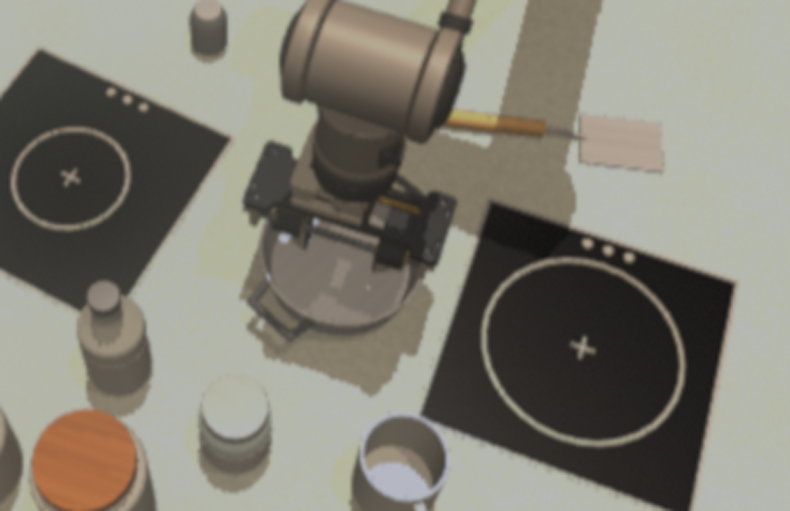

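The fingers are inside the grey pan (crop about (340,265)), touching nothing, and the path to the large ring (crop (582,347)) is clear. I'll push the +y inner wall.

Emit:
carry_out:
  translation:
    - [0.01, 0, 0]
    - [0.01, 0, 0]
    - [0.01, 0, 0]
    - [0.015, 0, 0]
    - [0.015, 0, 0]
    - [0.015, 0, 0]
    - [0.015, 0, 0]
    - [0.015, 0, 0]
    - [0.015, 0, 0]
    - [0.015, 0, 0]
  turn:
    - [0, 0, 0]
    - [0, 0, 0]
    - [0, 0, 0]
    - [0, 0, 0]
    - [0, 0, 0]
    - [0, 0, 0]
    - [0, 0, 0]
    - [0, 0, 0]
    - [0, 0, 0]
    - [0, 0, 0]
  gripper: [-0.5, -0.5, -0.5, -0.5, -0.5, -0.5, -0.5, -0.5, -0.5, -0.5]

```text
time: 5.2
tool_pos: [0.5852, 0.175, 0.0187]
tool_rot: [3.141, 0.002, 1.541]
contact_force: [-0.3, -6.5, 2.5]
opening: 0.069
```

Emit:
carry_out:
  translation:
    - [0.015, 0, 0]
    - [0.015, 0, 0]
    - [0.015, 0, 0]
    - [0.015, 0, 0]
    - [0.015, 0, 0]
    - [0.015, 0, 0]
    - [0.015, 0, 0]
    - [0.012, 0, 0]
    - [0.006, 0, 0]
    - [0.003, 0, 0]
  turn:
    - [0, 0, 0]
    - [0, 0, 0]
    - [0, 0, 0]
    - [0, 0, 0]
    - [0, 0, 0]
    - [0, 0, 0]
    - [0, 0, 0]
    - [0, 0, 0]
    - [0, 0, 0]
    - [0, 0, 0]
  gripper: [-0.5, -0.5, -0.5, -0.5, -0.5, -0.5, -0.5, -0.5, -0.5, -0.5]

```text
time: 6.2
tool_pos: [0.5887, 0.3009, 0.0186]
tool_rot: [3.142, 0.002, 1.541]
contact_force: [-0.1, -7.7, 4.7]
opening: 0.0689
```

Run:
```python
from h import *
c=read_camera("scene"); im=c["img"].copy()
for r,z,y,col in ((.085,.05,.28,(255,0,0)),(.1,0,.294,(0,255,0))):
    cv2.polylines(im,[np.round([w2px(c,P)*16 for P in circ(.587,y,r,z)]).astype(np.int32)],True,col,1,shift=4)
save("s2",cv2.resize(np.hstack([c["img"][180:370,360:560],im[180:370,360:560]]),(800,380),interpolation=cv2.INTER_CUBIC))
```

```text
(no output)
```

View pics/s2.png

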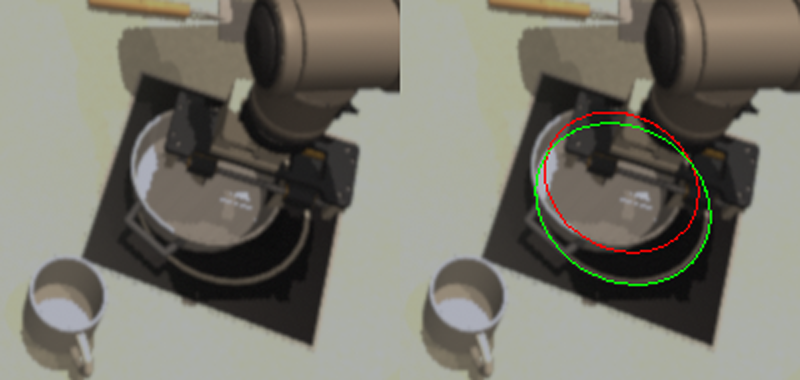

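The pan's rim (left edge near column 531) lies about 14 mm short of the predicted circle. I'll push another 24 mm, back off, lift clear and measure.

Emit:
carry_out:
  translation:
    - [0.006, 0, 0]
    - [0.008, 0, 0]
    - [0.006, 0, 0]
    - [0.004, 0, 0]
    - [0, 0, 0]
    - [-0.012, 0, 0]
    - [0, 0, -0.02]
    - [0, 0, -0.04]
    - [0, 0, -0.045]
    - [0, 0, -0.045]
  turn:
    - [0, 0, 0]
    - [0, 0, 0]
    - [0, 0, 0]
    - [0, 0, 0]
    - [0, 0, 0]
    - [0, 0, 0]
    - [0, 0, 0]
    - [0, 0, 0]
    - [0, 0, 0]
    - [0, 0, 0]
  gripper: [-0.5, -0.5, -0.5, -0.5, -0.5, -0.5, -0.5, -0.5, -0.5, -0.5]

```text
time: 7.25
tool_pos: [0.5886, 0.3127, 0.1694]
tool_rot: [-3.14, 0.0, 1.54]
contact_force: [0.4, 0.3, -0.1]
opening: 0.069
```

Emit:
carry_out:
  translation:
    - [-0.03, -0.03, -0.02]
    - [-0.03, -0.04, 0]
    - [-0.03, -0.04, 0]
    - [-0.04, -0.03, 0]
    - [-0.04, 0, 0]
    - [-0.04, 0, 0]
    - [-0.04, 0, 0]
    - [0, 0, 0]
  turn:
    - [0, 0, 0]
    - [0, 0, 0]
    - [0, 0, 0]
    - [0, 0, 0]
    - [0, 0, 0]
    - [0, 0, 0]
    - [0, 0, 0]
    - [0, 0, 0]
  gripper: [-0.5, -0.5, -0.5, -0.5, -0.5, -0.5, -0.5, -0.5]

```text
time: 8.05
tool_pos: [0.4411, 0.0638, 0.1884]
tool_rot: [3.141, 0.001, 1.536]
contact_force: [-0.3, 0.4, 0.5]
opening: 0.0689
```

```bash
python3 - <<'E'
from h import *
for cam in ("scene","top"):
    c=read_camera(cam); 
    p,s=fit_pan(c,np.array([.587,.29])); print(cam,p,s)
    im=c["img"].copy()
    for r,z,x,y,col in ((.085,.05,*p,(255,0,0)),(.1,0,.5867,.294,(0,255,0))):
        cv2.polylines(im,[np.round([w2px(c,P)*16 for P in circ(x,y,r,z)]).astype(np.int32)],True,col,1,shift=4)
    u,v=w2px(c,[.587,.29,0]).astype(int); u,v=max(u,100),max(v,95)
    k=np.s_[v-95:v+95,u-100:u+100]
    save("f_"+cam,cv2.resize(np.hstack([c["img"][k],im[k]]),(800,380),interpolation=cv2.INTER_CUBIC))
    save("full_"+cam,c["img"])
E
cd pics; python3 -c "
import cv2,numpy as np
cv2.imwrite('f1.png',cv2.resize(np.vstack([cv2.imread('f_scene.png'),cv2.imread('f_top.png')]),(632,600)))"
```

```text
scene [0.58394916 0.2887101 ] 0.9775681341719078
top [0.58370739 0.28756157] 0.762620582255483
```

View pics/f1.png

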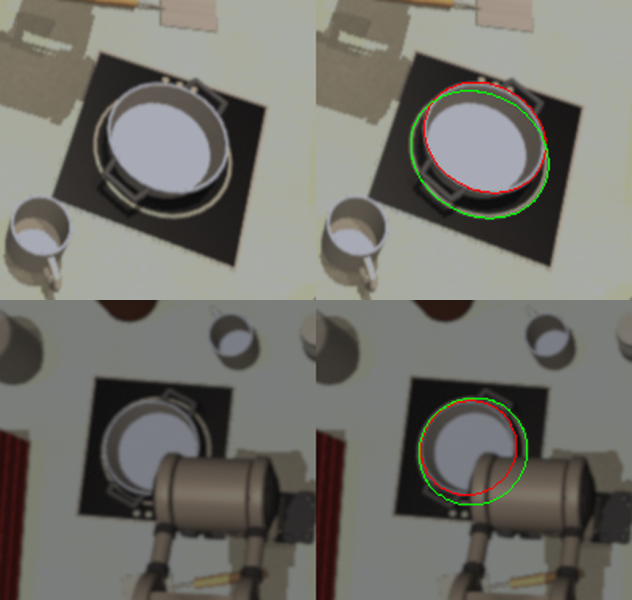

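The refit puts the pan centre at (0.584, 0.289) and the ring centre at (0.587, 0.294). That is about 6 mm off with 25 mm allowed, so the base lies wholly inside. I'll check the bystanders quickly, then hand in.

Run:
```python
from h import *
c=read_camera("scene")
for n in ["mug","soap","jar","salt","spatula","bowl"]:
    for r in nets.tip_of(c,n)[:1]: print(n,round(r["score"],2),np.round(r["pixel"]),np.round(px2w(c,r["pixel"]),3)[:2])
s=robot.observe(); print(s["time"],np.round(s["contact_force"],1)); print(robot.hand_in())
```

```text
soap 0.68 [271. 291.] [ 0.759 -0.138]
salt 0.73 [454. 186.] [0.34  0.208]
spatula 0.58 [453. 186.] [0.341 0.206]
bowl 0.9 [162. 185.] [ 0.578 -0.519]
8.6 [-0.2 -0.2  0.7]
the job is handed in; nothing more can be done
None
```

I slid the grey two-eared pan along the worktop onto the hob plate with the larger ring and handed the job in at about 8.6 s. The open fingers pushed its inner wall low down; the pan was not gripped or lifted. I then raised the arm and moved it clear.

**Final position:** the scene camera fit (97.8 % overlap) puts the pan at (0.584, 0.289) and the ring centre at (0.587, 0.294). That is about 6 mm off with 25 mm of margin, so the base lies wholly inside the ring. The top camera gave almost the same position, (0.584, 0.288), but the arm partly hid the pan there, so its fit was poor (76 %).

**Forces:** the wrist force read at the end of each move was at most about 9 N, and about zero once the arm was clear.

**Other things on the worktop:**
- **Soap, spatula and bowl:** each was found within about 5 mm of where it started.
- **Mug, jar and salt pot:** the last network check missed the mug and jar, and its "salt" hit was really the spatula. The mug shows in both last pictures but I did not measure it. I have no final check of the jar or salt pot, though the arm never went near them at low height.
- **Yellow pan:** the arm never went near it; I did not check it again at the end.

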